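Scan a bracket's weld seam with a crack-detector pen

ROBOT

A 6-joint arm with a two-finger parallel gripper is mounted at the origin on a cart in front of the work surface, level with it; the furniture and walls round the work are solid. World frame = base frame: x ahead of the robot, y to its left, z up, the work surface at z = 0. Lengths are in m, angles in degrees, forces in N, time in s.
With the tool pointing down it reaches from about 0.25 to 0.725 m from the base axis. Payload 9.7 kg.
Tool frame: the origin (TCP) lies on the centre line of the jaws, within the pads' length; the fingertips stand bot.nose_length ahead of it and the grasp point (between the pads) lies 11 mm behind it (bot.nose_length is the distance from the TCP to the fingertips, in m); z points along the fingers, y is the line along which they close (so a half turn about z gives the same grasp; the last joint's range is limited). The gripper opens to 85 mm and grips with 20 to 120 N. Pads are 22 mm wide; open, the fingers measure 114 mm over their backs; the gripper's body (76 mm by 85 mm) begins 54 mm behind the grasp point. The pads swing forward as they close: fully open they stand 13 mm farther back than shut.
Start: joints at [0, 4.979, 10.078, 95.1, 0, 90], TCP at [0.55, -0, 0.239] pointing down, gripper open.
Joint ranges: [-179.16, 179.16], [-48.56, 103.87], [-65.8, 70.77], [-126.05, 130.52], [-82.76, 87.17], [-180, 180]. Speed limits (degrees/s): [127.2, 127.2, 147.25, 180, 180, 180].

INTERFACE

Orientations are given as [roll, pitch, yaw] about the fixed x, y, z axes, in that order (R = Rz(yaw) Ry(pitch) Rx(roll)).
In Python, from workcell import bot gives the robot as it stands. The module is installed in compiled form; this text tells all that it offers.
- The arm moves only by the shell command python3 -m inch 'ROWS' [OPENING] [FORCE]. ROWS is JSON, a list of rows, each a list of 4 numbers: the shift along the world's x, y, z in cm, then the turn about the world's z in degrees. A call has exactly 8 rows; each row is the pose to reach, as a shift and turn from the pose commanded when the call began; what a row does not reach only later rows make up. A row lasts 1/8 s, in which the tool goes at most 62.5 mm and 10.7 degrees, less where a joint would pass 70% of its speed; a pose out of reach is approached as far as the arm can. A call with a gripper value outside its range is refused whole. OPENING is the finger opening in cm, from 0 to 8.54, set as the call begins (- or left out, the last holds). The fingers move at their own pace and stop on an object; FORCE is the grip in N (left out, the last holds). Time passes only in rows, so rows that repeat a pose let the fingers close, or fill a call up. It gives the time, the measured TCP pose, the force, the opening and the grip force at its end, in the units of the state.
- bot.get_obs(): the state, without advancing time (a new reading comes with each control period).
- bot.camera(name): name is "scene" or "side" or "wrist"; returns a dict with "img" (384x512x3 uint8, red, green, blue), "fovy" (degrees; the focal length in pixels is half the picture's height over the tangent of half this angle, whatever the lens; pixels are square), "cx", "cy" (the principal point, pixels), "R" (3x3) and "t" (3): a world point X has camera coordinates R X + t; the wrist camera has in their place "mount" (4x4, takes a point from camera to tool coordinates, whose origin is the TCP and whose axes are the flange's). Camera axes: x right, y down, z forward; pixel columns grow to the right and rows downward; lengths in m; the calibration is good to about 2 mm. A picture is of the moment at which its call begins: read the wrist's pose just before it. There is no depth.
- bot.job_done(): hands the job in; it is judged then, once.
Trained networks look in a picture, given as the dict that the camera call returned (one of the last four; its "shot" number tells which), for a name from the list of things; names that differ only in an ending like _2 or _b are one class to them, and where a whole thing is asked for, a point or a joint stands for the part that bears it (a point fixed in the world has none). Each returns a list of dicts, best first, with "score" (0 to 1); they miss things now and then, are a little off and sometimes report something else, mostly with a low value. They report only what shows in the picture. A call takes as long as a camera call.
- bot.find_in(thing, picture): "point" ([column, row] in pixels, amid what is visible of it).
- bot.landmark_of(thing, picture): "point" ([column, row] in pixels: a listed point, or the origin of a listed thing).
The state is a dict: "time": time; "q": joint angles; "qd": joint speeds; "joint_efforts": joint torques, N m; "ee_pos": TCP position; "tcp_rot": TCP orientation; "wrist_force": force on the tool from outside, world axes, zero at the start; "torque": the same for the moment, N m; "opening": finger opening in m; "grasp_force": force on a finger pad.
Only numpy, scipy, OpenCV 4.12 (cv2) and the standard library are available. Lean on these libraries where they do the work, as an engineer would, in place of code of your own. Each camera call takes 0.05 s, during which the arm holds its last target. There are 200 camera calls.

TASK

Check the weld of the engine-mount bracket for cracks: draw the crack-detector pen out of its holster, set its sprung ball tip into the inside corner under the overhanging flange at the seam's open end, and guide it slowly (about 2 to 3 cm a second) along the corner, round the bend, until it comes up against the triangular gusset, leaning the pen to clear the flange and keeping the tip lightly sprung in, never bottomed, all the way. Then lower the pen back into its holster, fully home. Do not shove the bracket or disturb the tools lying near it.

Things in the scene. Friction and masses are not known exactly. Their poses are not given: they have to be found in the camera images.
- pen_grip (a point): Crack-detector pen, 151 mm long, 0.1 kg, upright in its holster, ball tip down. Point: centre of its square grey handle, 18 x 18 x 72 mm with black bands; black cap on top, pen's top 42 mm above. z along the pen from tip to cap, x and y square to the flats. 41 mm below: underside of the round collar (30 mm wide, 5 thick). Under it a 16 mm nose, 11 mm at its end 81 mm below, then the sprung ball.
- pen_tip (a point): Centre of the pen's dark steel ball tip, 14 mm across, on the pen's axis. With the spring out it is 102 mm from pen_grip (the ball's lowest point 109 mm); it moves toward the handle as it is pressed. Axes as pen_grip.
- pen_plunger (a joint): How far the ball tip is pressed into the pen along its axis: 0 = out, 0.010 m = bottomed. The spring pushes with 0.6 N at 0 and 150 N/m more, so about 1.4 N at half travel (5 mm).
- pen_stand: Holster, fixed to the bench: dark round foot 80 mm across, 12 mm high, and an upright black post 40 mm across, its rim 85 mm above the bench. Bore from above, on the post's axis, 20 mm wide, 69 mm deep: the pen's collar rests on the rim, the ball hangs free inside. Origin at the centre of the underside, z up. When the pen is home pen_grip is 126 mm above this origin.
- bracket: Steel engine-mount bracket, about 2.5 kg, loose on the bench. Base plate 110 x 196 x 8 mm; origin at the centre of its underside, x to the back, y along its length, z up; open front toward the robot. On it an upright plate 6 mm thick, 92 mm high over the bench, bent at mid length: two 90 mm legs, each turned 12 degrees toward the robot at its outer end. The +y end is open; a gusset closes the -y end.
- seam_start (a point): Open end (bracket +y) of the seam, on the root line where the front of the upright meets the base plate's top, 8 mm over the bench. x along the seam to the bend 90 mm away, y level into the upright, z up. The weld bead (dark, radius 2.5 mm) runs along the root; the 14 mm ball rides over it, touching base and upright, its centre at y = -7 mm, z = +7 mm.
- seam_bend (a point): Bend of the seam, half way, on the root line. x along the second leg to the gusset (face 84 mm away), y into the second leg's upright, z up; ball centre again at y = -7, z = +7 mm. Above the whole seam a flange overhangs the front of the upright by 28 mm (underside 86, top 92 mm over the bench, two studs to 104 mm): the pen must lean 25 to 50 degrees from vertical, handle to the open front.
- seam_end (a point): End of the seam on the root line, at the inner face of the triangular gusset (6 mm thick, square to the second leg; 56 mm high at the upright, sloping to 6 mm high 42 mm in front of it). Axes as seam_bend. The ball touches the gusset when its centre is at x = -7 mm here.
- vee_block: Ground steel vee block 59 x 78 x 40 mm, bystander. Origin at the centre of its underside.
- steel_parallel: Ground steel packing block, about 77 x 165 x 28 mm over all, lying flat, bystander. Origin at the centre of its underside.
- brass_drift: Hexagonal brass drift, a bar 148 mm long over all and 16 mm thick, lying flat, bystander. Origin under its middle.

How it is judged:
By the outcome, as a careful person would: the job done as asked, in the order asked, and still so for the second after the job is handed in, with the robot touching nothing.
It also fails if it takes over 66 s, if anything falls off the work surface, if the arm or the gripper's body presses on something with over 40 N, if the wrist force passes 120 N, or if a joint passes its speed limit or range.

## Working session

There is one attempt and no reset: what is moved stays moved. The work goes in short steps, Python scripts to look and compute and a shell command to move; the robot and the scene stay as the last step left them, time stands still between calls to the robot, and variables do not carry over. Pictures are saved under pics/ and viewed, at most 10 in all, crops included, and the job is handed in when it is done.

```bash
mkdir -p pics; cat > h.py <<'E'
import numpy as np,cv2
from scipy.spatial.transform import Rotation as Ro
from scipy.optimize import least_squares
from workcell import bot
def shot(n):
    o=bot.get_obs(); p=bot.camera(n)
    f=p['img'].shape[0]/2/np.tan(np.radians(p['fovy'])/2)
    if 'mount' in p:
        T=np.eye(4); T[:3,:3]=Ro.from_euler('xyz',o['tcp_rot'],degrees=True).as_matrix(); T[:3,3]=o['ee_pos']
        C=np.linalg.inv(T@np.array(p['mount'])); R,t=C[:3,:3],C[:3,3]
    else: R,t=np.array(p['R']),np.array(p['t'])
    p['P']=(f,p['cx'],p['cy'],R,t); return p
def proj(P,X):
    f,cx,cy,R,t=P; c=R@np.asarray(X,float)+t; return np.array([cx+f*c[0]/c[2],cy+f*c[1]/c[2]])
def ray(P,uv):
    f,cx,cy,R,t=P; d=R.T@np.array([(uv[0]-cx)/f,(uv[1]-cy)/f,1]); return -R.T@t,d
def onz(P,uv,z):
    o,d=ray(P,uv); return o+d*(z-o[2])/d[2]
def tri(obs):  # [(P,uv)]
    A=np.zeros((3,3));b=np.zeros(3)
    for P,uv in obs:
        o,d=ray(P,uv); d=d/np.linalg.norm(d); M=np.eye(3)-np.outer(d,d); A+=M;b+=M@o
    X=np.linalg.solve(A,b); return X,[np.linalg.norm(proj(P,X)-uv) for P,uv in obs]
def save(p,n,s=1,crop=None):
    im=p['img'][:,:,::-1]
    if crop: im=im[crop[1]:crop[3],crop[0]:crop[2]]
    cv2.imwrite('pics/'+n,cv2.resize(np.ascontiguousarray(im),None,fx=s,fy=s,interpolation=cv2.INTER_CUBIC))
E
cat > a.py <<'E'
from h import *
o=bot.get_obs(); print(o['ee_pos'],o['tcp_rot'],o['opening'],bot.nose_length)
ps={n:shot(n) for n in ('scene','side','wrist')}
for t,z in [('pen_grip',.126),('pen_tip',.024),('pen_stand',0),('bracket',0),('seam_start',.008),('seam_bend',.008),('seam_end',.008),('vee_block',0),('steel_parallel',0),('brass_drift',0)]:
    ob=[]
    for n,p in ps.items():
        r=bot.landmark_of(t,p)
        if r:
            uv=r[0]['point']; print(t,n,np.round(uv),round(r[0]['score'],2),np.round(onz(p['P'],uv,z),4)); 
            if r[0]['score']>.3: ob.append((p['P'],uv))
    if len(ob)>1: X,e=tri(ob); print('   tri',np.round(X,4),np.round(e,1))
im=np.hstack([ps['scene']['img'],ps['side']['img']])
for n in ps: save(ps[n],'0'+n+'.png')
w=np.vstack([np.hstack([ps['scene']['img'],ps['side']['img']])])
cv2.imwrite('pics/0both.png',cv2.resize(w[:,:,::-1],(800,300)))
E
python3 a.py
```

```text
[ 5.49780403e-01 -1.67823771e-05  2.38577563e-01] [-1.79923574e+02  4.14571931e-03  8.99997404e+01] 0.0853815640904435 0.008
pen_grip scene [232. 233.] 0.95 [0.4973 0.274  0.126 ]
pen_grip side [218. 156.] 0.71 [0.4998 0.2567 0.126 ]
   tri [0.5004 0.2703 0.1205] [1.1 0.8]
pen_stand scene [236. 277.] 0.94 [0.4977 0.2656 0.    ]
pen_stand side [224. 189.] 0.79 [0.5111 0.2741 0.    ]
   tri [ 5.062e-01  2.663e-01 -1.000e-04] [3.1 2.2]
bracket scene [342. 227.] 0.89 [ 0.505  -0.0606  0.    ]
bracket side [221. 264.] 0.81 [ 0.5168 -0.0612  0.    ]
bracket wrist [223. 202.] 0.92 [ 0.5066 -0.0638  0.    ]
   tri [ 0.5103 -0.0629 -0.001 ] [1.3 2.8 2.9]
seam_start scene [317. 234.] 0.78 [0.5094 0.0209 0.008 ]
seam_start side [220. 240.] 0.7 [0.5102 0.0188 0.008 ]
seam_start wrist [218. 136.] 0.91 [0.5048 0.0269 0.008 ]
   tri [0.5076 0.0237 0.0072] [1.1 1.3 3.4]
seam_bend scene [332. 220.] 0.67 [ 0.5375 -0.0526  0.008 ]
seam_bend side [233. 260.] 0.85 [ 0.5466 -0.0596  0.008 ]
seam_bend wrist [250. 200.] 0.82 [ 0.5439 -0.0585  0.008 ]
   tri [ 0.5443 -0.0583  0.0044] [0.9 1.1 1.1]
seam_end scene [358. 210.] 0.87 [ 0.5332 -0.1462  0.008 ]
seam_end side [232. 284.] 0.96 [ 0.546  -0.1395  0.008 ]
seam_end wrist [246. 253.] 0.67 [ 0.5387 -0.14    0.008 ]
   tri [ 0.5396 -0.1429  0.0077] [2.6 3.1 1.8]
vee_block scene [213. 221.] 0.85 [0.7083 0.2074 0.    ]
vee_block side [286. 198.] 0.86 [0.6994 0.2141 0.    ]
   tri [0.7002 0.2102 0.0043] [0.7 0.6]
steel_parallel scene [277. 185.] 0.72 [ 0.7709 -0.0445  0.    ]
steel_parallel side [320. 252.] 0.6 [ 0.7635 -0.031   0.    ]
steel_parallel wrist [417. 178.] 0.83 [ 0.7687 -0.0296  0.    ]
   tri [ 0.7634 -0.0335  0.0051] [1.6 0.9 4.6]
brass_drift scene [187. 241.] 0.88 [0.6711 0.3019 0.    ]
brass_drift side [274. 182.] 0.62 [0.6707 0.3108 0.    ]
   tri [0.6692 0.3035 0.0033] [0.6 0.4]
```

View pics/0both.png

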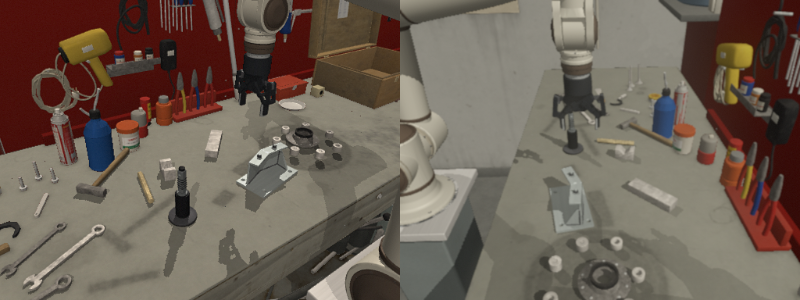

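View pics/0wrist.png

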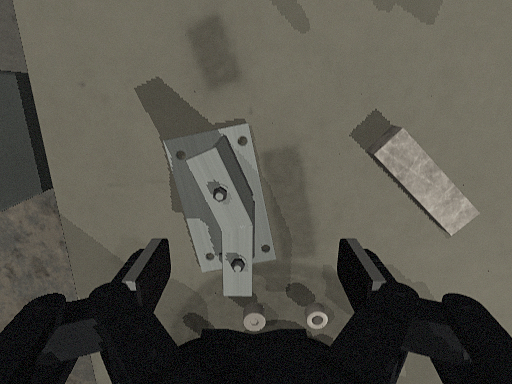

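```bash
python3 -m inch '[[-0.6,3,0,-10],[-1.2,6.5,0,-20],[-1.8,10,0,-30],[-2.4,14,0,-40],[-3,18,0,-50],[-3.6,22,0,-60],[-4.2,25,0,-70],[-4.7,27,0,-80]]' 8.5 20
python3 -m inch '[[0,0,0,0],[0,0,0,0],[0,0,0,0],[0,0,0,0],[0,0,0,0],[0,0,0,0],[0,0,0,0],[0,0,0,0]]' >/dev/null
cat > b.py <<'E'
from h import *
o=bot.get_obs(); print(o['time'],o['ee_pos'],o['tcp_rot'],o['wrist_force'])
p=shot('wrist'); s=shot('scene'); d=shot('side')
for t,z in [('pen_grip',.126),('pen_stand',0),('pen_stand',.0),('bracket',0),('seam_start',.008)]:
    for n,q in (('w',p),('scene',s),('side',d)):
        r=bot.landmark_of(t,q)
        for k in r[:1]: print(t,n,np.round(k['point'],1),round(k['score'],2),np.round(onz(q['P'],k['point'],z),4))
save(p,'1w.png')
E
python3 b.py
```

```text
time: 2.65
ee_pos: [0.5274, 0.1995, 0.239]
tcp_rot: [-176.5, 0.2, 19.1]
wrist_force: [0.3, -0.6, 0.5]
opening: 0.0847
grasp_force: 0.0
3.65 [0.52760532 0.19764918 0.23929019] [-176.52780246    0.22037545   18.88660538] [-0.93851444 -0.26189613  0.59751165]
pen_grip w [177.1 181.9] 0.84 [0.503  0.2703 0.126 ]
pen_grip scene [230.2 229.1] 0.7 [0.5095 0.271  0.126 ]
pen_grip side [217.8 154.3] 0.46 [0.4997 0.2703 0.126 ]
pen_stand w [206.6 152. ] 0.76 [0.506  0.2713 0.    ]
pen_stand scene [234.6 274.4] 0.74 [0.5063 0.2643 0.    ]
pen_stand side [220.3 191.5] 0.9 [0.4995 0.2621 0.    ]
pen_stand w [206.6 152. ] 0.76 [0.506  0.2713 0.    ]
pen_stand scene [234.6 274.4] 0.74 [0.5063 0.2643 0.    ]
pen_stand side [220.3 191.5] 0.9 [0.4995 0.2621 0.    ]
bracket w [436.  232.7] 0.92 [ 0.5045 -0.0611  0.    ]
bracket scene [342.  228.7] 0.58 [ 0.5005 -0.0564  0.    ]
bracket side [218.  266.1] 0.87 [ 0.5096 -0.0701  0.    ]
seam_start w [378.4 212.6] 0.84 [0.5068 0.0288 0.008 ]
seam_start scene [317.1 234.5] 0.77 [0.5093 0.0216 0.008 ]
seam_start side [219.1 239.1] 0.56 [0.5082 0.0226 0.008 ]
```

View pics/1w.png

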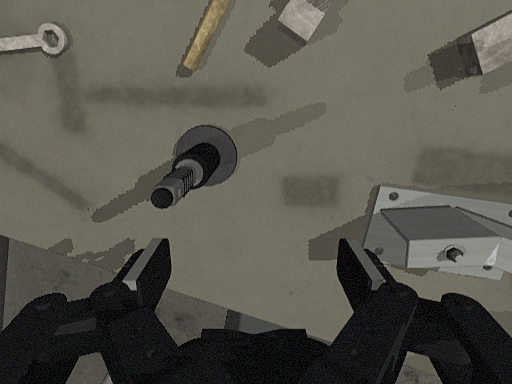

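```bash
python3 -m inch '[[-0.3,0.9,0,-1],[-0.6,1.8,0,-2],[-0.9,2.7,0,-3],[-1.2,3.6,0,-4],[-1.5,4.5,0,-5],[-1.8,5.4,0,-6],[-2.1,6.3,0,-7],[-2.4,7.2,0,-8]]'
cat > b2.py <<'E'
from h import *
import sys
o=bot.get_obs(); print(o['time'],np.round(o['ee_pos'],4),np.round(o['tcp_rot'],2),np.round(o['q'],1))
p=shot('wrist')
for t,z in [('pen_grip',.126),('pen_stand',0),('pen_tip',.024)]:
    for k in bot.landmark_of(t,p)[:1]: print(t,np.round(k['point'],1),round(k['score'],2),np.round(onz(p['P'],k['point'],z),4))
g=proj(p['P'],[.503,.27,.168]);print(g)
for rim in ([.503,.27,.085],[.503,.27,.012],[.503,.27,.0]): print(rim,proj(p['P'],rim))
g=np.clip(g.astype(int),[80,60],[430,320]); save(p,sys.argv[1],4,(g[0]-80,g[1]-70,g[0]+80,g[1]+60))
E
python3 b2.py 2w.png
```

```text
time: 5.55
ee_pos: [0.5271, 0.1926, 0.2393]
tcp_rot: [-173.6, 0.4, 17.0]
wrist_force: [-0.4, -0.2, -0.4]
opening: 0.0852
grasp_force: 0.0
5.55 [0.5271 0.1926 0.2393] [-173.6     0.37   16.98] [ 16.9   6.8  11.8  95.4   6.4 179.9]
pen_grip [180.4 182.3] 0.87 [0.5019 0.2695 0.126 ]
pen_stand [213.3 155.6] 0.62 [0.5008 0.2693 0.    ]
[161.47622573 196.51783686]
[0.503, 0.27, 0.085] [193.73061084 169.92335013]
[0.503, 0.27, 0.012] [210.95922936 155.71795558]
[0.503, 0.27, 0.0] [213.20313945 153.8677998 ]
```

View pics/2w.png

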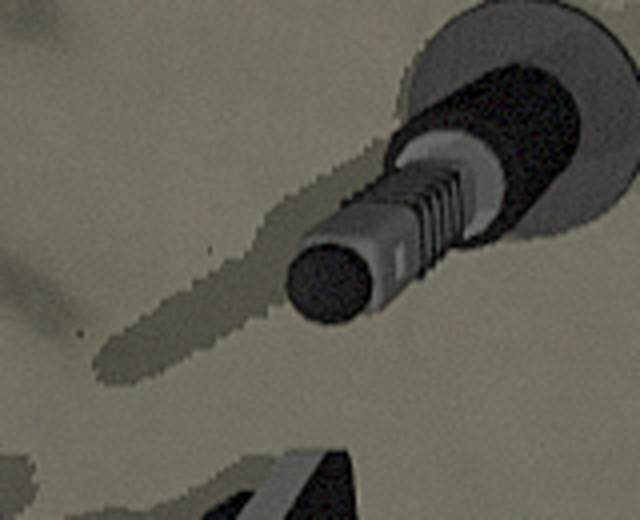

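The view shows the pen's cap, grey handle and collar in the black post at about (161,196)–(195,170). The arm has run into its last joint's limit at 180° and tilted 6°, so I turn back to free it.

```bash
python3 -m inch '[[0,0,0,10],[0,0,0,20],[0,0,0,30],[0,0,0,40],[0,0,0,50],[0,0,0,60],[0,0,0,70],[0,0,0,80]]'; python3 -c "
from h import *
print(np.round(bot.get_obs()['q'],2))"
```

```text
time: 6.75
ee_pos: [0.5272, 0.1928, 0.2393]
tcp_rot: [-173.6, 0.4, 97.3]
wrist_force: [0.4, -1.1, 0.3]
opening: 0.0845
grasp_force: 0.0
[ 19.6   13.11  18.97 102.18   1.   102.23]
```

```bash
for i in 1 2; do python3 -m inch '[[0,0,0,10.5],[0,0,0,21],[0,0,0,31.5],[0,0,0,42],[0,0,0,52.5],[0,0,0,63],[0,0,0,73.5],[0,0,0,84]]' >/dev/null; done
python3 -m inch '[[0,0,0,10.5],[0,0,0,21],[0,0,0,31.5],[0,0,0,42],[0,0,0,52.5],[0,0,0,63],[0,0,0,73.5],[0,0,0,84]]' >/dev/null;  python3 -m inch '[[0,0,0,10],[0,0,0,20],[0,0,0,30],[0,0,0,40],[0,0,0,50],[0,0,0,50],[0,0,0,50],[0,0,0,50]]';python3 -c "
from h import *
print(np.round(bot.get_obs()['q'],2))"
```

```text
time: 10.75
ee_pos: [0.4549, 0.3095, 0.2393]
tcp_rot: [-176.8, 0.5, 32.5]
wrist_force: [0.1, -1.0, -0.3]
opening: 0.0849
grasp_force: 0.0
[  32.61    5.51   10.6    95.63    3.23 -179.94]
```

```bash
python3 -m inch '[[0,0,0,10],[0,0,0,20],[0,0,0,20],[0,0,0,20],[0,0,0,20],[0,0,0,20],[0,0,0,20],[0,0,0,20]]';python3 -c "
from h import *
print(np.round(bot.get_obs()['q'],2))"
```

```text
time: 11.75
ee_pos: [0.3646, 0.3939, 0.2392]
tcp_rot: [-179.6, 0.7, 46.9]
wrist_force: [0.2, -0.3, -0.3]
opening: 0.0849
grasp_force: 0.0
[  46.99    3.84    8.86   95.7     0.42 -179.94]
```

```bash
for i in 1 2; do python3 -m inch '[[0.6,-0.6,0,-10.5],[1.2,-1.2,0,-21],[1.8,-1.8,0,-31.5],[2.4,-2.4,0,-42],[3,-3,0,-52.5],[3.6,-3.6,0,-63],[4.2,-4.2,0,-73.5],[4.8,-4.8,0,-84]]' >/dev/null; done
python3 -m inch '[[0.8,-0.6,0,-10],[1.6,-1.2,0,-20],[2.4,-1.8,0,-30],[3.2,-2.2,0,-40],[4,-2.6,0,-48],[4.2,-2.8,0,-48],[4.2,-2.8,0,-48],[4.2,-2.8,0,-48]]'
python3 b2.py 3w.png
```

```text
time: 14.75
ee_pos: [0.5022, 0.2702, 0.2393]
tcp_rot: [-179.6, 0.7, -168.9]
wrist_force: [0.2, -0.5, 0.6]
opening: 0.0849
grasp_force: 0.0
14.75 [0.5022 0.2702 0.2393] [-179.59    0.68 -168.92] [28.6  7.3 12.6 94.8 -0.6 17.5]
pen_stand [257.  153.9] 0.6 [0.5008 0.2726 0.    ]
[253.92876612 201.32077335]
[0.503, 0.27, 0.085] [254.41591676 172.3334003 ]
[0.503, 0.27, 0.012] [254.67188242 157.10244057]
[0.503, 0.27, 0.0] [254.70500634 155.13143739]
```

View pics/3w.png

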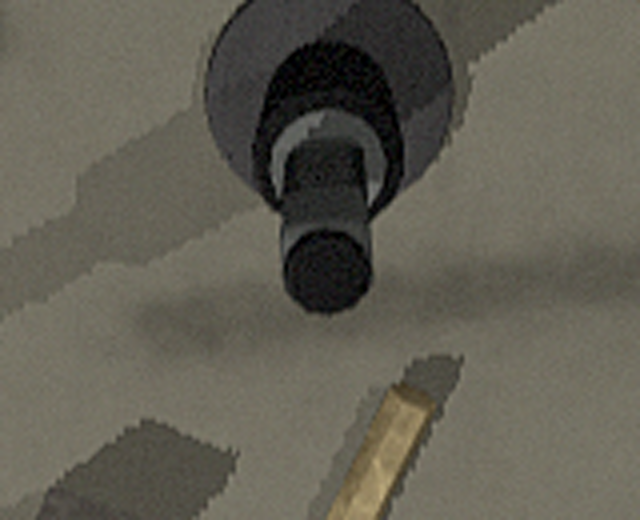

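The picture shows the pen centred at column 255 between the jaws, with one flat facing the camera, so its flats are square to the tool. Descend and close.

```bash
python3 -m inch '[[0,0.05,-1.6,0],[0,0.1,-3.2,0],[0,0.1,-4.8,0],[0,0.1,-6.4,0],[0,0.1,-8,0],[0,0.1,-9.6,0],[0,0.1,-11.2,0],[0,0.1,-12.2,0]]'; python3 -m inch '[[0,0,0,0],[0,0,0,0],[0,0,0,0],[0,0,0,0],[0,0,0,0],[0,0,0,0],[0,0,0,0],[0,0,0,0]]' 0 20
cat > fit.py <<'E'
from h import *
# bracket pose fit x,y,yaw from landmarks
c,s=np.cos,np.sin; a=np.radians(12)
print(np.round(bot.get_obs()['q'],1))
E
python3 - <<'E'
from h import *
o=bot.get_obs();print(np.round(o['q'],1),o['torque'],o['wrist_force'])
E
```

```text
time: 15.95
ee_pos: [0.5021, 0.271, 0.116]
tcp_rot: [-179.6, 0.6, -169.0]
wrist_force: [0.2, -0.3, -0.0]
opening: 0.0852
grasp_force: 0.0
time: 16.95
ee_pos: [0.5026, 0.2713, 0.1177]
tcp_rot: [-179.6, 0.7, -169.0]
wrist_force: [-0.1, -0.4, 5.3]
opening: 0.0178
grasp_force: 27.8
[28.7  6.6 -1.6 81.2 -0.6 17.7] [0.13732456 0.01732493 0.00886906] [-0.05238775 -0.43074087  5.30680116]
```

```bash
python3 -m inch '[[0,0,0.8,0],[0,0,1.8,0],[0,0,2.8,0],[0,0,3.8,0],[0,0,4.8,0],[0,0,5.8,0],[0,0,7,0],[0,0,8,0]]'; python3 -m inch '[[0.6,0.1,0.3,0],[1.6,0.3,0.3,0],[2.6,0.5,0,0],[3.1,0.6,-1,0],[3.1,0.6,-2.2,0],[3.1,0.6,-3.4,0],[3.1,0.6,-4.6,0],[3.1,0.6,-5,0]]'
python3 - <<'E'
from h import *
p=shot('wrist');s=shot('scene')
for n,q in(('w',p),('s',s)):
  for t in('pen_tip','pen_grip'):
    for k in bot.landmark_of(t,q)[:1]: print(n,t,k)
a=p['img'];b=s['img']
w=np.hstack([a[80:330,130:390],b[120:370,110:370]]);cv2.imwrite('pics/4.png',cv2.resize(w[:,:,::-1],None,fx=1.5,fy=1.5))
E
```

```text
time: 17.95
ee_pos: [0.5025, 0.2712, 0.1982]
tcp_rot: [-179.6, 0.7, -169.0]
wrist_force: [0.5, 0.5, -1.2]
opening: 0.0177
grasp_force: 26.9
time: 18.95
ee_pos: [0.5328, 0.277, 0.1461]
tcp_rot: [-179.6, 0.6, -169.0]
wrist_force: [0.6, 0.2, -0.8]
opening: 0.0176
grasp_force: 26.9
w pen_tip {'point': [252.9, 189.4], 'score': 0.57}
w pen_grip {'point': [255.4, 257.0], 'score': 0.63}
s pen_grip {'point': [219.3, 210.4], 'score': 0.67}
```

View pics/4.png

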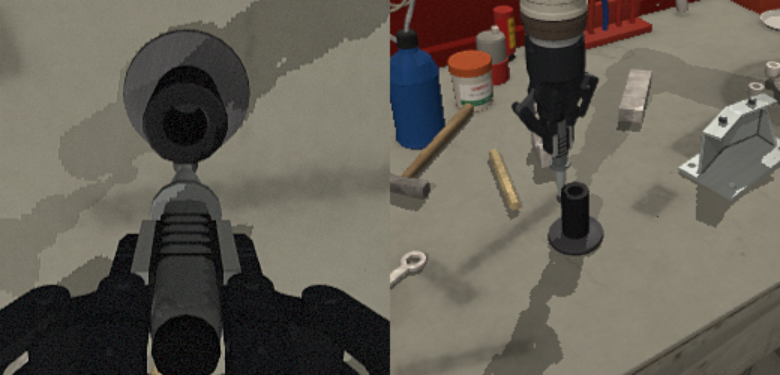

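The pen is firmly held and stands beside the post on the far side. Now I pivot it in the pads against the post's edge.

```bash
python3 -m inch '[[-0.98,-0.19,0,0],[-1.8,-0.35,0,0],[-2.4,-0.47,-0.1,0],[-3,-0.58,-0.22,0],[-3.6,-0.7,-0.42,0],[-4.15,-0.8,-0.65,0],[-4.68,-0.91,-0.94,0],[-5.2,-1.0,-1.27,0]]' - 20
cat > look.py <<'E'
from h import *
import sys
o=bot.get_obs();print(o['time'],np.round(o['ee_pos'],4),np.round(o['wrist_force'],2),np.round(o['torque'],3))
ob={'pen_tip':[],'pen_grip':[]}
P={}
for n in('wrist','scene','side'):
  p=shot(n);P[n]=p
  for t in ob:
    for k in bot.landmark_of(t,p)[:1]:
      print(n,t,np.round(k['point'],1),round(k['score'],2)); ob[t].append((p['P'],k['point']))
for t in ob:
  if len(ob[t])>1: print(t,tri(ob[t]))
a=P['wrist']['img'];b=P['scene' if len(sys.argv)<3 else sys.argv[2]]['img']
c=proj(P['scene' if len(sys.argv)<3 else sys.argv[2]]['P'],o['ee_pos']).astype(int);c=np.clip(c,[130,125],[380,255])
w=np.hstack([a[80:330,130:390],b[c[1]-125:c[1]+125,c[0]-130:c[0]+130]]);cv2.imwrite('pics/'+sys.argv[1],cv2.resize(w[:,:,::-1],None,fx=1.5,fy=1.5))
E
python3 look.py 5.png side
```

```text
time: 20.25
ee_pos: [0.481, 0.2672, 0.1344]
tcp_rot: [-179.6, 0.7, -169.0]
wrist_force: [2.0, 0.2, 3.9]
opening: 0.0176
grasp_force: 27.6
20.25 [0.481  0.2672 0.1344] [2.   0.19 3.95] [ 0.083 -0.61  -0.02 ]
scene pen_tip [220.9 246.7] 0.54
scene pen_grip [239.8 225.5] 0.84
side pen_tip [232.3 170.7] 0.46
side pen_grip [215.6 148.7] 0.72
pen_tip (array([0.53893983, 0.27883504, 0.06332054]), [np.float64(0.2719906584884512), np.float64(0.193829948519931)])
pen_grip (array([0.49216413, 0.26173566, 0.14586668]), [np.float64(2.0370467429506913), np.float64(1.4110678637209213)])
```

View pics/5.png

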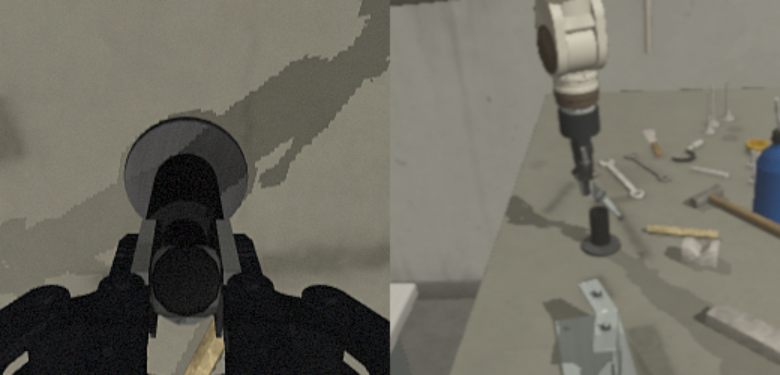

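Side view (right half) shows the pen leaning about 36° with its ball beyond the post; triangulated length 101 mm agrees. Now fit the bracket's pose.

```bash
cat > fit.py <<'E'
from h import *
a=np.radians(12)
def pts(v):
    x,y,w,xb,yb=v; R=np.array([[np.cos(w),-np.sin(w)],[np.sin(w),np.cos(w)]])
    b={'bracket':(0,0,0),'seam_bend':(xb,yb,.008),'seam_start':(xb-.09*np.sin(a),yb+.09*np.cos(a),.008),'seam_end':(xb-.084*np.sin(a),yb-.084*np.cos(a),.008)}
    for i,(s,t) in enumerate([(-1,1),(1,1),(1,-1),(-1,-1)]): b['c%d'%i]=(.055*s,.098*t,.008)
    return {k:np.r_[R@np.array(q[:2])+[x,y],q[2]] for k,q in b.items()}
ob=[]
w=shot('wrist')
T=np.eye(4);T[:3,:3]=Ro.from_euler('xyz',[-179.9236,.0041,90],degrees=True).as_matrix();T[:3,3]=[.5498,0,.2386]
C=np.linalg.inv(T@np.array(w['mount']));P0=w['P'][:3]+(C[:3,:3],C[:3,3])
for k,uv in dict(bracket=(223,202),seam_start=(218,136),seam_bend=(250,200),seam_end=(246,253)).items(): ob.append((P0,k,uv,.5))
for k,uv in dict(c0=(163,137),c1=(247,123),c2=(275,260),c3=(203,272)).items(): ob.append((P0,k,uv,1.))
for n,D in (('scene',dict(bracket=(342,227),seam_start=(317,234),seam_bend=(332,220),seam_end=(358,210))),('side',dict(bracket=(221,264),seam_start=(220,240),seam_bend=(233,260),seam_end=(232,284)))):
    p=shot(n)
    for k,uv in D.items():
        ob.append((p['P'],k,uv,.5)); r=bot.landmark_of(k,p)
        if r and r[0]['score']>.4: ob.append((p['P'],k,r[0]['point'],.5))
f=lambda v:np.concatenate([(proj(P,pts(v)[k])-uv)*wt for P,k,uv,wt in ob])
for sel in ('all','corners','noc'):
    O=[o for o in ob if sel=='all' or (o[1][0]=='c')==(sel=='corners')]
    g=lambda v:np.r_[np.concatenate([(proj(P,pts(v)[k])-uv)*wt for P,k,uv,wt in O]),(v[3]-.034)*100,v[4]*1000]
    r=least_squares(g,[.51,-.063,.18,.034,0],loss='soft_l1'); v=r.x
    print(sel,np.round(v[:2],4),np.degrees(v[2]),v[3:],[ (k,np.round(q,4)) for k,q in pts(v).items() if 'seam' in k])
    for P,k,uv,wt in O:
        if sel=='all':print(k,np.round(proj(P,pts(v)[k])-uv,1),end=' ')
E
python3 fit.py
```

```text
all [ 0.5078 -0.0626] 11.153598919108472 [ 0.03518174 -0.00025885] [('seam_bend', array([ 0.5424, -0.056 ,  0.008 ])), ('seam_start', array([0.507 , 0.0268, 0.008 ])), ('seam_end', array([ 0.5411, -0.14  ,  0.008 ]))]
bracket [ 0.5 -0.6] seam_start [1.9 1.2] seam_bend [-1.6 -1. ] seam_end [1.8 1.1] c0 [0.  3.2] c1 [1.3 0. ] c2 [ 0.3 -0.9] c3 [-1.7 -0.2] bracket [-0.2 -0.5] bracket [ 1.8 -1.1] seam_start [-0.8  1.7] seam_start [0.4 0.9] seam_bend [-0.8 -1.7] seam_bend [-0.7 -1.4] seam_end [-3.7 -1.1] seam_end [-2.6  1.9] bracket [-3.6 -0. ] bracket [-1.7  0.2] seam_start [-1.3 -1.9] seam_start [-2.3 -4.6] seam_bend [-1.6 -0.7] seam_bend [-2.  -0.3] seam_end [-2.   0.5] seam_end [0.1 2. ] corners [ 0.5076 -0.0624] 11.28109234982042 [0.034 0.   ] [('seam_bend', array([ 0.541 , -0.0558,  0.008 ])), ('seam_start', array([0.5054, 0.0269, 0.008 ])), ('seam_end', array([ 0.5399, -0.1398,  0.008 ]))]
noc [ 0.5093 -0.0627] 10.286065811905152 [ 3.38224774e-02 -6.05101960e-05] [('seam_bend', array([ 0.5426, -0.0567,  0.008 ])), ('seam_start', array([0.5085, 0.0265, 0.008 ])), ('seam_end', array([ 0.5401, -0.1407,  0.008 ]))]
```

```bash
python3 -m inch '[[-0.3,0,1.5,0],[-0.6,-0.2,3,0],[-1.2,-1,4.2,-2],[-2.4,-5,4.2,-4],[-3.7,-10,4.2,-6],[-5,-15,4.2,-9],[-6.4,-20,3.6,-11],[-7.8,-23.7,3,-13]]'; python3 -m inch '[[0,0,0,0],[0,0,0,0],[0,0,-0.6,0],[0,0,-1.6,0],[0,0,-2.8,0],[0,0,-4,0],[0,0,-5,0],[0,0,-5.4,0]]'
python3 look.py 6.png scene
```

```text
time: 22.25
ee_pos: [0.4024, 0.0283, 0.1653]
tcp_rot: [-179.6, 0.8, 177.8]
wrist_force: [-0.1, 0.5, -0.5]
opening: 0.0177
grasp_force: 26.9
time: 23.25
ee_pos: [0.4031, 0.0301, 0.1097]
tcp_rot: [-179.6, 0.6, 178.0]
wrist_force: [-0.1, -0.1, -0.3]
opening: 0.0177
grasp_force: 26.9
23.25 [0.4031 0.0301 0.1097] [-0.05 -0.15 -0.25] [ 0.002  0.039 -0.021]
wrist pen_tip [504.3 274.4] 0.32
scene pen_tip [317.1 234.2] 0.48
scene pen_grip [350.5 219.1] 0.73
side pen_tip [204.2 231. ] 0.44
side pen_grip [176.6 205.4] 0.6
pen_tip (array([0.44424007, 0.10466656, 0.06454936]), [np.float64(143.9314948429766), np.float64(10.202317533600933), np.float64(28.357118371113668)])
pen_grip (array([0.40984824, 0.02515596, 0.11672698]), [np.float64(0.2152039757952081), np.float64(0.18915061077637593)])
```

View pics/6.png

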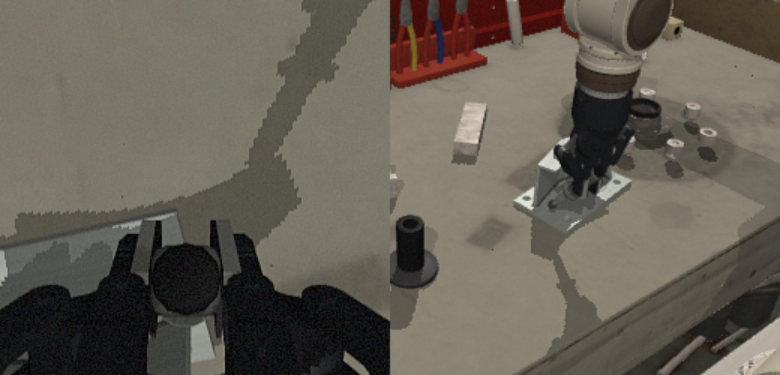

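```bash
python3 - <<'E'
from h import *
s=shot('scene');d=shot('side')
P=[s['P'],d['P']]
print(tri([(P[0],(317.1,234.2)),(P[1],(204.2,231.))]))
for X in([.4621,.0281,.0387],[.4581,.0281,.035]): print(proj(P[0],X),proj(P[1],X))
E
```

```text
(array([0.47809516, 0.04021018, 0.0294748 ]), [np.float64(4.294136287608066), np.float64(3.916532507820397)])
[329.31354042 235.39298781] [200.56328169 229.01633832]
[330.2914964  237.50744585] [199.14419075 230.18147364]
```

```bash
cat > f.py <<'E'
from h import *
F=[];E=[]
for i in range(5):
    bot.camera('wrist'); o=bot.get_obs(); F.append(o['wrist_force']);E.append(np.r_[o['ee_pos']]);
print(round(o['time'],2),'tcp',np.round(np.mean(E,0)*1000,1),'F',np.round(np.mean(F,0),2),'sd',np.round(np.std(F,0),2),'T',np.round(o['torque'],3))
E
python3 f.py; python3 -m inch '[[0.6,-0.2,-0.4,0],[1.3,-0.4,-0.8,0],[2,-0.6,-1.2,0],[2.7,-0.8,-1.5,0],[3.3,-0.8,-1.8,0],[3.6,-0.8,-2.1,0],[3.6,-0.8,-2.4,0],[3.6,-0.8,-2.6,0]]'; python3 f.py
```

```text
24.05 tcp [403.4  30.2 110.6] F [ 0.57  0.   -0.76] sd [0.51 0.6  0.21] T [0.057 0.072 0.007]
time: 25.05
ee_pos: [0.4392, 0.0222, 0.0844]
tcp_rot: [-179.6, 0.7, 178.0]
wrist_force: [-1.3, -0.8, -0.0]
opening: 0.0176
grasp_force: 27.0
25.3 tcp [439.1  22.2  84.4] F [-1.8  -0.87  0.03] sd [0.4  0.48 0.55] T [-0.095  0.638  0.003]
```

```bash
python3 - <<'E'
from h import *
p=shot('wrist'); M=np.array(p['mount']); f=p['P'][0]
C=np.linalg.inv(M)
def pr(X):
    c=(C@np.r_[X,1])[:3]; return np.round([p['cx']+f*c[0]/c[2],p['cy']+f*c[1]/c[2]],1)
print('vertical cap',pr([0,0,-.053]),pr([0,0,-.051]),pr([.003,0,-.053]))
for th in (28,31,34,36,38,40,43):
    s,c=np.sin(np.radians(th)),np.cos(np.radians(th)); print(th,'tipfix',pr([-.059+.144*s,0,.071-.144*c]),'nogripslip',pr([.042*s,0,-.011-.042*c]), 'slip8',pr([-.008+.042*s,0,-.011-.042*c]))
save(p,'7w.png',3,(170,180,340,360))
E
```

```text
vertical cap [254.2 325.4] [254.2 321.2] [254.2 318.4]
28 tipfix [254.2 311.6] nogripslip [254.2 268.6] slip8 [254.2 288.2]
31 tipfix [254.2 287.7] nogripslip [254.2 262.1] slip8 [254.2 281.7]
34 tipfix [254.2 264.6] nogripslip [254.2 255.6] slip8 [254.2 275.3]
36 tipfix [254.2 249.7] nogripslip [254.2 251.3] slip8 [254.2 271. ]
38 tipfix [254.2 235.3] nogripslip [254.2 247.1] slip8 [254.1 266.8]
40 tipfix [254.1 221.5] nogripslip [254.2 242.9] slip8 [254.1 262.6]
43 tipfix [254.1 202. ] nogripslip [254.2 236.9] slip8 [254.1 256.5]
```

View pics/7w.png

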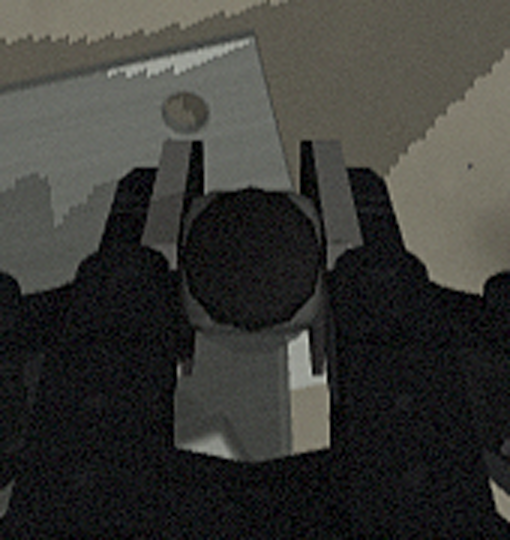

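The cap sits at (254,266), giving a lean of about 32°; forces say the ball is pressing on the upright (≈2.4 N horizontal). Back off to separate the two contacts.

```bash
python3 -m inch '[[-0.3,-0.1,0,0],[-0.6,-0.2,0,0],[-0.6,-0.2,0,0],[-0.6,-0.2,0,0],[-0.6,-0.2,0,0],[-0.6,-0.2,0,0],[-0.6,-0.2,0,0],[-0.6,-0.2,0,0]]' >/dev/null; python3 f.py
```

```text
26.6 tcp [433.4  20.2  84.6] F [ 0.98 -0.36  1.17] sd [0.25 0.24 0.61] T [-0.037 -0.457  0.03 ]
```

```bash
python3 -m inch '[[0.1,0.04,0.08,0],[0.2,0.08,0.08,0],[0.3,0.12,0.08,0],[0.37,0.15,0.08,0],[0.37,0.15,0.08,0],[0.37,0.15,0.08,0],[0.37,0.15,0.08,0],[0.37,0.15,0.08,0]]' >/dev/null; python3 f.py
```

```text
27.85 tcp [437.1  21.7  85.3] F [-0.15 -0.41 -0.35] sd [0.42 0.48 0.51] T [0.021 0.122 0.03 ]
```

```bash
sed -i 's/range(5)/range(8)/' f.py; python3 f.py; python3 -m inch '[[0.04,0.02,-0.04,0],[0.08,0.03,-0.08,0],[0.12,0.05,-0.12,0],[0.16,0.07,-0.16,0],[0.16,0.07,-0.16,0],[0.16,0.07,-0.16,0],[0.16,0.07,-0.16,0],[0.16,0.07,-0.16,0]]'>/dev/null; python3 f.py
```

```text
28.25 tcp [437.1  21.7  85.3] F [-0.55  0.14  0.06] sd [0.48 0.57 0.4 ] T [0.116 0.142 0.039]
29.65 tcp [438.6  22.4  83.7] F [-1.92 -2.23 -0.57] sd [0.43 0.54 0.35] T [-0.634  0.452 -0.177]
```

```bash
python3 -m inch '[[-0.06,-0.03,0.13,0],[0.06,-0.32,0.13,0],[0.18,-0.61,0.13,0],[0.3,-0.89,0.13,0],[0.43,-1.18,0.13,0],[0.55,-1.47,0.13,0],[0.67,-1.76,0.13,0],[0.79,-2.05,0.13,0]]'; python3 - <<'E'
from h import *
F=[]
for i in range(2): bot.camera('wrist');o=bot.get_obs();F.append(o['wrist_force']);
print(np.round(F,2),np.round(o['torque'],3),np.round(o['ee_pos'],4))
E
```

```text
time: 30.65
ee_pos: [0.4467, 0.0016, 0.085]
tcp_rot: [-179.6, 0.7, 178.0]
wrist_force: [-1.1, -0.3, 0.1]
opening: 0.0175
grasp_force: 26.9
[[-0.75  0.01 -0.9 ]
 [-1.78 -0.37 -1.67]] [-0.293  0.363 -0.102] [0.4468 0.0015 0.0851]
```

```bash
python3 -m inch '[[0.12,-0.29,-0.03,0],[0.24,-0.58,-0.06,0],[0.37,-0.86,-0.08,0],[0.49,-1.15,-0.08,0],[0.61,-1.44,-0.08,0],[0.73,-1.73,-0.08,0],[0.86,-2.01,-0.08,0],[0.98,-2.3,-0.08,0]]'; cat > g.py <<'E'
from h import *
F=[];T=[]
for i in range(3): bot.camera('wrist');o=bot.get_obs();F.append(o['wrist_force']);T.append(o['torque'])
print(np.round(np.mean(F,0),2),np.round(np.mean(T,0),3),np.round(o['ee_pos'],4))
E
python3 g.py
```

```text
time: 31.75
ee_pos: [0.4565, -0.0213, 0.0843]
tcp_rot: [-179.6, 0.7, 178.0]
wrist_force: [-0.6, 0.1, -0.6]
opening: 0.0177
grasp_force: 27.0
[-0.48 -0.85  0.05] [-0.152  0.079 -0.015] [ 0.4565 -0.0214  0.0843]
```

```bash
python3 -m inch '[[0.14,-0.28,-0.03,0],[0.27,-0.57,-0.03,0],[0.4,-0.85,-0.03,0],[0.52,-1.14,-0.03,0],[0.64,-1.43,-0.03,0],[0.76,-1.72,-0.03,0],[0.89,-2.0,-0.03,0],[1.01,-2.29,-0.03,0]]'; python3 g.py
```

```text
time: 32.9
ee_pos: [0.4666, -0.0442, 0.084]
tcp_rot: [-179.6, 0.7, 178.0]
wrist_force: [-0.6, 0.6, 1.2]
opening: 0.0177
grasp_force: 27.0
[ 0.14 -0.97  0.14] [-0.186 -0.014 -0.075] [ 0.4666 -0.0443  0.084 ]
```

```bash
python3 -m inch '[[0.14,-0.19,0,0],[0.27,-0.4,0,0],[0.38,-0.63,0,0],[0.47,-0.87,0,0],[0.55,-1.09,0,0],[0.61,-1.24,0,0],[0.61,-1.24,0,0],[0.61,-1.24,0,0]]'; python3 g.py
```

```text
time: 34.05
ee_pos: [0.4724, -0.0565, 0.0838]
tcp_rot: [-179.6, 0.7, 178.0]
wrist_force: [-3.4, 0.8, -1.3]
opening: 0.0176
grasp_force: 26.8
[-2.77 -0.05 -0.47] [0.026 0.775 0.005] [ 0.4725 -0.0565  0.0839]
```

```bash
python3 -m inch '[[-0.18,-0.28,0,0],[-0.28,-0.58,0,0],[-0.29,-0.9,0,0],[-0.29,-1.22,0,0],[-0.3,-1.54,0,0],[-0.3,-1.86,0,0],[-0.31,-2.18,0,0],[-0.31,-2.5,0,0]]'; python3 g.py
```

```text
time: 35.2
ee_pos: [0.4695, -0.0816, 0.0839]
tcp_rot: [-179.6, 0.7, 178.0]
wrist_force: [-0.1, 1.1, -0.1]
opening: 0.0176
grasp_force: 27.0
[-0.12 -0.35  0.34] [-0.166 -0.081 -0.082] [ 0.4695 -0.0818  0.0839]
```

```bash
python3 -m inch '[[0.04,-0.31,0,0],[0.08,-0.62,0,0],[0.09,-0.94,0,0],[0.08,-1.25,0,0],[0.08,-1.56,0,0],[0.07,-1.88,0,0],[0.07,-2.19,0,0],[0.06,-2.5,0,0]]'; python3 g.py
```

```text
time: 36.35
ee_pos: [0.4701, -0.1066, 0.0839]
tcp_rot: [-179.6, 0.7, 178.0]
wrist_force: [0.1, 0.7, 0.6]
opening: 0.0175
grasp_force: 27.0
[-0.43 -0.61  0.24] [-0.152 -0.029 -0.08 ] [ 0.4701 -0.1068  0.084 ]
```

```bash
python3 -m inch '[[0.03,-0.27,0,0],[0.05,-0.54,0,0],[0.05,-0.81,0,0],[0.05,-1.08,0,0],[0.04,-1.35,0,0],[0.04,-1.6,0,0],[0.03,-1.85,0,0],[0.03,-2.05,0,0]]'; python3 g.py
```

```text
time: 37.5
ee_pos: [0.4704, -0.1271, 0.084]
tcp_rot: [-179.6, 0.7, 178.0]
wrist_force: [-0.5, 0.1, 0.3]
opening: 0.018
grasp_force: 27.0
[-0.31 -0.49  0.4 ] [-0.07  -0.013 -0.024] [ 0.4704 -0.1272  0.0839]
```

```bash
python3 -m inch '[[0.02,-0.12,0,0],[0.02,-0.24,0,0],[0.02,-0.34,0,0],[0.02,-0.42,0,0],[0.02,-0.48,0,0],[0.02,-0.5,0,0],[0.02,-0.5,0,0],[0.02,-0.5,0,0]]'; python3 g.py
```

```text
time: 38.65
ee_pos: [0.4705, -0.1312, 0.0838]
tcp_rot: [-179.7, 0.7, 178.0]
wrist_force: [0.0, 4.8, 0.2]
opening: 0.0177
grasp_force: 27.4
[-0.41  5.75  0.48] [1.505 0.098 0.338] [ 0.4705 -0.1312  0.0838]
```

The ball is against the gusset (Fy ≈ 6 N step). Withdraw along the lean, then go to the holster.

```bash
python3 -m inch '[[-0.3,0.2,0.3,0],[-0.9,0.3,0.7,0],[-2.2,0.3,1,0],[-3.8,0.3,1.5,0],[-5.6,0.3,2.6,0],[-7.4,0.8,4.6,0],[-9,2.6,7,0],[-10,6,9,0]]'; python3 -m inch '[[0,4.4,0.4,0],[0,8.8,0.4,0],[0,13.2,0.4,0],[0,17.6,0.4,0],[0.6,22,0,0],[1.6,26.4,-0.6,0],[2.8,30.8,-1.6,0],[3.6,34.6,-3,0]]'; python3 -m inch '[[0,0,-0.6,0],[0,0,-1.4,0],[0,0,-2.2,0],[0,0,-3,0],[0,0,-3,0],[0,0,-3,0],[0,0,-3,0],[0,0,-3,0]]'
python3 - <<'E'
from h import *
s=shot('scene');d=shot('side')
o=bot.get_obs();print(o['ee_pos'],o['wrist_force'],o['time'])
for t in('bracket','pen_tip','pen_grip','pen_stand','seam_start','seam_end'):
    r=[bot.landmark_of(t,q)[:1] for q in(s,d)]
    print(t,[(np.round(k[0]['point'],1),round(k[0]['score'],2)) for k in r if k], tri([(q['P'],k[0]['point']) for q,k in zip((s,d),r)]) if all(r) else '')
E
```

```text
time: 39.8
ee_pos: [0.3693, -0.0722, 0.175]
tcp_rot: [-179.5, 0.7, 177.8]
wrist_force: [0.6, -0.5, -0.8]
opening: 0.018
grasp_force: 26.9
time: 40.8
ee_pos: [0.4066, 0.2752, 0.1441]
tcp_rot: [-179.6, 0.7, 178.0]
wrist_force: [0.5, -0.3, -0.1]
opening: 0.0178
grasp_force: 26.9
time: 41.8
ee_pos: [0.4067, 0.2742, 0.1141]
tcp_rot: [-179.6, 0.7, 178.0]
wrist_force: [-0.5, 0.1, -1.8]
opening: 0.0178
grasp_force: 26.8
[0.40663849 0.27412104 0.11404243] [ 0.07632078  1.55635778 -1.1732521 ] 41.9
bracket [(array([343.4, 228. ]), 0.75), (array([219.4, 265.7]), 0.68)] (array([ 0.50945997, -0.06647169, -0.00486858]), [np.float64(1.432472957449907), np.float64(1.515734231003848)])
pen_tip [(array([238.7, 272.3]), 0.6), (array([319.9, 253.1]), 0.45)] (array([ 0.76322295,  0.14050542, -0.20159068]), [np.float64(17.96332612723891), np.float64(17.37897328774517)])
pen_grip [(array([254.2, 254.2]), 0.56), (array([185.7, 159.4]), 0.65)] (array([0.41165048, 0.26803313, 0.11943991]), [np.float64(4.878330248485841), np.float64(3.140810036362748)])
pen_stand [(array([233.5, 275.8]), 0.71), (array([218.9, 190.7]), 0.69)] (array([0.49776748, 0.26894796, 0.00150496]), [np.float64(1.7195312819115), np.float64(1.2097113002050097)])
seam_start [(array([320. , 234.5]), 0.91), (array([221.9, 240.9]), 0.78)] (array([0.51233545, 0.01374097, 0.00595798]), [np.float64(1.7021924189102449), np.float64(1.6358626817483446)])
seam_end [(array([355.9, 210.7]), 0.69), (array([228.3, 282.6]), 0.64)] (array([ 0.53498753, -0.13652664,  0.00870861]), [np.float64(1.0122147523382123), np.float64(1.1928082672861509)])
```

```bash
python3 -m inch '[[0.6,-0.02,0.2,0],[1.2,-0.04,0.5,0],[1.8,-0.06,0.9,0],[2.4,-0.08,1.2,0],[3,-0.1,1.5,0],[3.5,-0.12,1.8,0],[4,-0.14,2.1,0],[4.5,-0.16,2.4,0]]' - 20; python3 -m inch '[[0.5,-0.02,0.25,0],[1,-0.03,0.5,0],[1.5,-0.05,0.75,0],[2,-0.07,1,0],[2.4,-0.08,1.2,0],[2.8,-0.1,1.4,0],[2.8,-0.1,1.4,0],[2.8,-0.1,1.4,0]]'; python3 - <<'E'
from h import *
ps=[shot(n) for n in ('scene','side','wrist')]
for t in('pen_tip','pen_grip','pen_stand'):
    r=[(q,bot.landmark_of(t,q)[:1]) for q in ps]; r=[(q,k[0]) for q,k in r if k and k[0]['score']>.35]
    print(t,[(np.round(k['point'],1),round(k['score'],2)) for q,k in r], tri([(q['P'],k['point']) for q,k in r]) if len(r)>1 else '')
save(ps[2],'8w.png',2,(140,60,380,350))
w=ps[2]['img'][60:350,130:390];b=ps[0]['img'][130:330,140:320];b=cv2.resize(b,(261,290));d=ps[1]['img'][80:230,150:285];d=cv2.resize(d,(261,290))
cv2.imwrite('pics/8.png',np.hstack([w,b,d])[:,:,::-1])
E
```

```text
time: 43.5
ee_pos: [0.4519, 0.2725, 0.138]
tcp_rot: [-179.6, 0.7, 178.0]
wrist_force: [-2.4, 0.9, -1.9]
opening: 0.0177
grasp_force: 26.9
time: 44.5
ee_pos: [0.4799, 0.2715, 0.1523]
tcp_rot: [-179.6, 0.7, 178.0]
wrist_force: [-1.5, -0.8, 1.1]
opening: 0.0179
grasp_force: 27.0
pen_tip [(array([237.8, 259.7]), 0.39), (array([215.2, 171.7]), 0.42), (array([252.9, 183.7]), 0.45)] (array([0.48044749, 0.27141946, 0.06357554]), [np.float64(0.5273111475202092), np.float64(2.478441112087038), np.float64(9.866338971340586)])
pen_grip [(array([235.5, 222.9]), 0.92), (array([210.1, 146.2]), 0.49), (array([255.5, 256.6]), 0.83)] (array([0.48193461, 0.27185686, 0.1555997 ]), [np.float64(1.822147596564911), np.float64(1.3885460876744389), np.float64(1.0031199162199744)])
pen_stand [(array([233.4, 276.1]), 0.94), (array([220.7, 190.3]), 0.74), (array([252.2, 191.2]), 0.77)] (array([0.50101053, 0.26880593, 0.00053603]), [np.float64(0.7327908360374872), np.float64(0.21824625453272195), np.float64(0.9537577183652467)])
```

View pics/8.png

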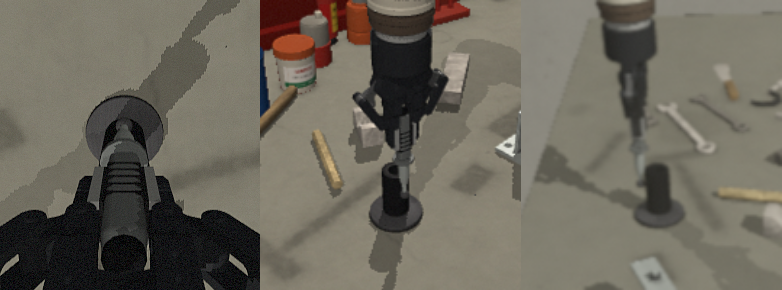

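The pen is back to upright beside the post (cap at row 312 against 310 when first lifted). Now lift, centre over the bore and lower.

```bash
python3 -m inch '[[-0.3,0,1,0],[-0.3,0,2.4,0],[-0.3,0,3.8,0],[0,0,4.6,0],[1,0,4.6,0],[2,0,4.6,0],[2.6,0,4.6,0],[2.6,0,4.6,0]]'; python3 g.py; python3 -m inch '[[0,0,-0.2,0],[0,0,-0.5,0],[0,0,-0.8,0],[0,0,-1.1,0],[0,0,-1.4,0],[0,0,-1.7,0],[0,0,-2,0],[0,0,-2,0]]'; python3 g.py
```

```text
time: 46.1
ee_pos: [0.5059, 0.2713, 0.1972]
tcp_rot: [-179.5, 0.6, 177.9]
wrist_force: [-0.2, -0.2, -1.5]
opening: 0.018
grasp_force: 26.9
[-0.01  0.1  -0.99] [0.009 0.011 0.001] [0.5054 0.2714 0.1978]
time: 47.25
ee_pos: [0.5055, 0.2714, 0.1776]
tcp_rot: [-179.6, 0.7, 178.0]
wrist_force: [0.6, 0.2, -0.7]
opening: 0.0173
grasp_force: 26.9
[-0.16 -0.07 -0.26] [ 0.004  0.014 -0.001] [0.5056 0.2715 0.178 ]
```

```bash
python3 -m inch '[[0,0,-0.25,0],[0,0,-0.5,0],[0,0,-0.75,0],[0,0,-1,0],[0,0,-1.25,0],[0,0,-1.5,0],[0,0,-1.75,0],[0,0,-2,0]]'; python3 g.py
```

```text
time: 48.4
ee_pos: [0.5056, 0.2715, 0.1578]
tcp_rot: [-179.6, 0.7, 178.0]
wrist_force: [-0.9, -0.1, -0.7]
opening: 0.0177
grasp_force: 26.9
[ 0.21 -0.1  -1.12] [-0.012  0.012  0.006] [0.5055 0.2714 0.1578]
```

```bash
python3 -m inch '[[0,0,-0.3,0],[0,0,-0.6,0],[0,0,-0.9,0],[0,0,-1.2,0],[0,0,-1.5,0],[0,0,-1.8,0],[0,0,-2.1,0],[0,0,-2.4,0]]'; python3 g.py;  python3 -m inch '[[0,0,-0.2,0],[0,0,-0.4,0],[0,0,-0.6,0],[0,0,-0.8,0],[0,0,-1,0],[0,0,-1.2,0],[0,0,-1.4,0],[0,0,-1.5,0]]'; python3 g.py
```

```text
time: 49.55
ee_pos: [0.5056, 0.2715, 0.1337]
tcp_rot: [-179.6, 0.7, 178.0]
wrist_force: [-0.5, 0.4, -1.3]
opening: 0.0178
grasp_force: 26.9
[ 0.14  0.3  -0.98] [-0.005  0.037  0.022] [0.5055 0.2714 0.1337]
time: 50.7
ee_pos: [0.5056, 0.2715, 0.1188]
tcp_rot: [-179.6, 0.7, 178.0]
wrist_force: [-0.5, 0.9, -1.0]
opening: 0.0173
grasp_force: 26.9
[ 0.   -0.1  -0.53] [-0.031  0.032  0.009] [0.5056 0.2714 0.1189]
```

```bash
python3 -m inch '[[0,0,-0.1,0],[0,0,-0.2,0],[0,0,-0.3,0],[0,0,-0.35,0],[0,0,-0.35,0],[0,0,-0.35,0],[0,0,-0.35,0],[0,0,-0.35,0]]'; python3 g.py
```

```text
time: 51.85
ee_pos: [0.5057, 0.2715, 0.1176]
tcp_rot: [-179.6, 0.8, 178.0]
wrist_force: [-4.8, -2.9, 14.0]
opening: 0.0177
grasp_force: 29.0
[-5.07 -2.98 14.04] [-0.601  1.063 -0.039] [0.5057 0.2715 0.1176]
```

```bash
python3 -m inch '[[0,0,0.1,0],[0,0,0.2,0],[0,0,0.2,0],[0,0,0.2,0],[0,0,0.2,0],[0,0,0.2,0],[0,0,0.2,0],[0,0,0.2,0]]' 8.5; python3 -m inch '[[0,0,1,0],[0,0,2.5,0],[0,0,4,0],[0,0,6,0],[0,0,8,0],[0,0,10,0],[0,0,12,0],[0,0,13,0]]'; python3 - <<'E'
from h import *
ps=[shot(n) for n in ('scene','side','wrist')]
for t in('pen_grip','pen_stand','bracket','vee_block','steel_parallel','brass_drift'):
    r=[(q,bot.landmark_of(t,q)[:1]) for q in ps]; r=[(q,k[0]) for q,k in r if k and k[0]['score']>.35]
    print(t,[(np.round(k['point'],1),round(k['score'],2)) for q,k in r], tri([(q['P'],k['point']) for q,k in r]) if len(r)>1 else '')
# local image comparison with the start picture: pen region of scene
a=cv2.imread('pics/0scene.png')[:,:,::-1];b=ps[0]['img']
d=cv2.absdiff(np.ascontiguousarray(a),b).max(2)
for n,(x0,y0,x1,y1) in dict(pen=(220,205,250,285),bracket=(295,180,385,250)).items():
    m=d[y0:y1,x0:x1]>50;print(n,m.sum(), [ (r+y0,int(c)) for r,c in enumerate(m.sum(1)) if c>2])
    A=cv2.cvtColor(np.ascontiguousarray(a[y0:y1,x0:x1]),7).astype(np.float32);B=cv2.cvtColor(np.ascontiguousarray(b[y0:y1,x0:x1]),7).astype(np.float32)
    print(cv2.phaseCorrelate(A,B))
E
```

```text
time: 53.0
ee_pos: [0.5056, 0.2715, 0.1174]
tcp_rot: [-179.6, 0.7, 178.0]
wrist_force: [0.4, 0.2, -0.4]
opening: 0.0853
grasp_force: 0.0
time: 54.0
ee_pos: [0.5059, 0.2716, 0.2495]
tcp_rot: [-179.6, 0.8, 178.0]
wrist_force: [-0.2, -0.7, -0.5]
opening: 0.085
grasp_force: 0.0
pen_grip [(array([230.1, 231.7]), 0.85), (array([221. , 156.5]), 0.62), (array([254.7, 178.7]), 0.68)] (array([0.50820974, 0.27143077, 0.11859833]), [np.float64(0.7186498542345121), np.float64(0.2826853951155767), np.float64(1.5438081378186057)])
pen_stand [(array([236.5, 279.1]), 0.79), (array([221.5, 188.3]), 0.61), (array([253.4, 150.7]), 0.72)] (array([0.49981609, 0.26969952, 0.00160313]), [np.float64(3.6054012454995767), np.float64(1.759874558224509), np.float64(2.2366873625430053)])
bracket [(array([341.5, 228.8]), 0.85), (array([215.2, 264.5]), 0.67), (array([  7.4, 163.3]), 0.85)] (array([ 0.50536783, -0.06277982, -0.00125786]), [np.float64(1.7348622533262532), np.float64(1.250055508674853), np.float64(4.34442311890803)])
vee_block [(array([286.9, 199.2]), 0.67), (array([220.2, 278.7]), 0.82)] (array([7.02604025e-01, 2.10587162e-01, 2.47605621e-04]), [np.float64(0.2175289110922915), np.float64(0.43382891529788287)])
steel_parallel [(array([276.8, 187.4]), 0.73), (array([323.6, 248.2]), 0.86)] (array([ 0.76563318, -0.03230136,  0.00580685]), [np.float64(3.4398302903607427), np.float64(4.107499312659932)])
brass_drift [(array([185.4, 241.6]), 0.88), (array([272.3, 183.5]), 0.55), (array([277.7, 258.5]), 0.77)] (array([0.66709391, 0.30290905, 0.0008398 ]), [np.float64(1.505094565859548), np.float64(1.27501414783643), np.float64(2.1014196558875637)])
pen 29 [(246, 3)]
((-0.17805474039272795, 0.13365772483461313), 1.0271866738796234)
bracket 0 []
((0.013639360221063157, -0.0037697967875445215), 0.9745787734602704)
```

```bash
python3 -c "
from workcell import bot
print(bot.job_done())"
```

```text
the job is handed in; nothing more can be done
None
```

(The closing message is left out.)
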